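Set the cutting-length gauge to its red stop

ROBOT

A 7-joint arm with a two-finger parallel gripper is mounted at the origin on the work surface. World frame = base frame: x ahead of the robot, y to its left, z up, the work surface at z = 0. Lengths are in m, angles in rad, forces in N, time in s.
With the tool pointing down it reaches from about 0.425 to 0.925 m from the base axis. Payload 6.8 kg.
Tool frame: the origin (TCP) lies midway between the tips of the shut fingers; the grasp point (between the pads) lies 19 mm behind it; z points along the fingers, y is the line along which they close (so a half turn about z gives the same grasp; the last joint's range is limited). The gripper opens to 85 mm and grips with 20 to 120 N. Pads are 22 mm wide; open, the fingers measure 114 mm over their backs; the gripper's body (76 mm by 85 mm) begins 54 mm behind the grasp point. The pads swing forward as they close: fully open they stand 13 mm farther back than shut.
Start: joints at [-0.108, 0.477, 0.022, 1.555, -0.011, 1.109, -0.083], TCP at [0.675, 0, 0.231] pointing down, gripper open.
Joint ranges: [-2.96, 2.96], [-0.34, 2.1], [-1.41, 1.46], [0.24, 2.44], [-1.37, 4.51], [0.17, 1.92], [-2.96, 2.96]. Speed limits (rad/s): [2.39, 2.39, 3.14, 3.14, 3.14, 3.14, 3.14].

INTERFACE

Orientations are given as a rotation vector (axis times angle).
In Python, from bench import r gives the robot as it stands. The module is installed in compiled form; this text tells all that it offers.
- The arm moves only by the tool apply_moves, never from a script. Its argument "rows" is a list of rows, each a list of 6 numbers: the shift along the tool's x, y, z scaled (see below), then the turn, a rotation vector about the tool's x, y, z scaled (see below). A call has 1 to 5 rows; each row is the pose to reach, as a shift and turn from the pose commanded when the call began, along the tool's axes at that moment; what a row does not reach only later rows make up. The controller multiplies each number of a shift by 0.25 m and each number of a turn by 90 degrees. A row lasts 1/8 s, in which the tool goes at most 62.5 mm and 10.7 degrees, less where a joint would pass 70% of its speed; a pose out of reach is approached as far as the arm can. A call with a number of a shift or a turn outside -1 to 1 is refused whole. A call with a gripper value outside its range is refused whole. "claw" is the opening, from 0 (shut) to 1 (fully open), set as the call begins (left out, the last holds). The fingers move at their own pace and stop on an object; "newtons" is the grip in N (left out, the last holds). Time passes only in rows, so rows that repeat a pose let the fingers close. It gives the time, the measured TCP pose, the force, the opening and the grip force at its end, in the units of the state.
- r.get_obs(): the state, without advancing time (a new reading comes with each control period).
- r.grab_frame(name): name is "scene" or "side" or "wrist"; returns a dict with "pixels" (420x560x3 uint8, red, green, blue), "intrinsics" (3x3 intrinsics, pixels), "eye" and "attitude" of the camera in the world. Camera axes: x right, y up, looking along -z (the intrinsics and any distortion apply to the point x, -y, -z); pixel columns grow to the right and rows downward; lengths in m; the calibration is good to about 2 mm. The wrist camera is an equidistant fisheye: a pixel r from the principal point sees the ray r / f radians off the axis. A picture is of the moment at which its call begins. There is no depth.
- r.hand_in(): hands the job in; it is judged then, once.
Trained networks look in a picture, given as the dict that the camera call returned (one of the last four; its "shot" number tells which), for a name from the list of things; names that differ only in an ending like _2 or _b are one class to them, and where a whole thing is asked for, a point or a joint stands for the part that bears it (a point fixed in the world has none). Each returns a list of dicts, best first, with "conf" (0 to 1); they miss things now and then, are a little off and sometimes report something else, mostly with a low value. They report only what shows in the picture. A call takes as long as a camera call.
- r.search_frame(picture, thing): "rect" ([left, top, width, height] in pixels, round what is visible of it).
- r.outline_of(picture, thing): "pixels" (420x560 bool, what is visible of it) and "rect" ([left, top, width, height] in pixels, round what is visible of it).
- r.landmark_of(picture, thing): "point" ([column, row] in pixels: a listed point, or the origin of a listed thing).
The state is a dict: "clock": time; "joints": joint angles; "qvel": joint speeds; "tau": joint torques, N m; "tcp_pos": TCP position; "orientation": TCP orientation; "contact_force": force on the tool from outside, world axes, zero at the start; "moment": the same for the moment, N m; "grip_width": finger opening in m; "gripper_force": force on a finger pad.
Only numpy, scipy, OpenCV 4.12 (cv2) and the standard library are available. Lean on these libraries where they do the work, as an engineer would, in place of code of your own. Each camera call takes 0.05 s, during which the arm holds its last target. There are 200 camera calls.

TASK

Set the length gauge on the rolling bench to its red stop: with shut fingertips press down the brass pad in the middle of the sliding carriage to free its brake, and keep it pressed all the way while you push the carriage along the rail until it is right up against the red stop; then let go so that the pad springs up and the brake holds the carriage there. Never drag the carriage while its brake is on, grip and lift nothing, and leave the other things on the bench as they stand.

Things in the scene. Friction and masses are not known exactly. Their poses are not given: they have to be found in the camera images.
- gauge: Fixed length gauge lying on the bench: green base plate 100 x 420 x 12 mm with an aluminium track 58 mm wide on top, track top 30 mm above the bench. Origin: centre of its underside, on the bench. Its y axis runs along the track (the carriage slides along +y and -y), z is up, x runs across it.
- carriage_mid (a point): Middle of the underside of the dark steel carriage on the track, 31 mm above the bench. The carriage is 90 mm long along the track, 74 mm wide. Each end is an upright wall 17 mm thick whose top is 58 mm above the bench; between the walls is a pocket 56 mm long, open across the track but for ledges 40 mm above the bench. A fingertip in the pocket pushes either wall. Axes as gauge.
- pad_top (a point): Centre of the top face of the brass press pad in the carriage's pocket: 52 mm along the track by 48 mm across, 46 mm above the bench when up, midway between the end walls; it travels with the carriage.
- carriage (a joint): Position of the carriage along the gauge's y axis in m, 0 in the middle of the track, positive towards +y. Free sliding takes about 1 N plus some drag (6 N per m/s); with the brake on it resists with about 14 to 25 N.
- pad (a joint): How far the brass pad is pressed down, in m: about 0 when up (brake on), at most 0.006 (fully down). The spring takes about 9 N to start and 12 N at the bottom; the brake is free once the pad is 0.0015 down, and comes on again when the pad springs up.
- red_stop: Fixed red stop block straddling the track, 90 mm across, 20 mm along it, top 56 mm above the bench, with a red knob (16 mm wide, to 64 mm). Origin: its centre at bench level, axes as the gauge. It may stand on either side of the carriage, 145 to 175 mm from the middle of the track. The carriage meets it when their middles are 55 mm apart along the track.
- white_stop: The same stop in white, at the other side of the carriage. Not the one wanted.
- tamper: Bystander: loose upright light-wood peg, 28 mm wide, 70 mm tall, close to the gauge's robot side. Origin at the centre of its underside.
- weight: Bystander: loose brass weight with a knob, 48 mm wide, 58 mm tall, close to the gauge's far side. Origin at the centre of its underside.
- ring_gauge: Bystander: loose wooden plate with three holes, 70 x 150 x 10 mm, lying flat. Origin at the centre of its underside.
- pink_cup: Bystander: loose pink cup, 76 mm wide, 75 mm tall. Origin at the centre of its underside.
- jar: Bystander: loose amber glass jar with a steel lid, 70 mm wide, 80 mm tall. Origin at the centre of its underside.
- basket: Bystander: loose blue slatted basket, 120 x 120 x 90 mm. Origin at the centre of its underside.
- brush: Bystander: loose brush 170 mm long, lying flat. Origin at its underside.

How it is judged:
On the way, in this order (a step that is already met when the one before it is completed fails the run):
1. the brass pad is pressed down, so the brake is free (value of joint pad above 0.0015 m), for 0.1 s.
2. with the pad still pressed the carriage is up against the red stop (horizontal distance between carriage_mid and red_stop below 0.059 m and value of joint pad above 0.001 m), for 0.05 s.
At the end, for the whole second after the job is handed in: The carriage stands against the red stop (its middle within 59 mm of the stop's centre line, 55 mm being contact, so a gap under 4 mm), at rest, with the pad up again and the brake on; no bystander has moved 20 mm (horizontal distance between carriage_mid and red_stop below 0.059 m and value of joint pad below 0.0005 m and velocity of joint carriage between -0.005 and 0.005 m/s and distance of each of tamper, weight, ring_gauge, pink_cup, jar, basket, brush from where it was at the start of the episode below 0.02 m); the robot touches nothing.
It fails at once if the pad is up (brake on) with the carriage pushed more than 10 mm from its start but still over 20 mm short of the red stop: it was dragged on its brake, or let go on the way (value of joint pad below 0.0003 m and distance of carriage_mid from where it was at the start of the episode above 0.01 m and horizontal distance between carriage_mid and red_stop above 0.075 m).
It fails at once if a loose bystander is shifted by more than 20 mm or lifted (distance of any of tamper, weight, ring_gauge, pink_cup, jar, basket, brush from where it was at the start of the episode above 0.02 m or height (world z) of any of tamper, weight, ring_gauge, pink_cup, jar, basket, brush above 0.012 m).
It also fails if it takes over 32 s, if anything falls off the work surface, if the arm or the gripper's body presses on something with over 40 N, if the wrist force passes 120 N, or if a joint passes its speed limit or range.

## Working session

There is one attempt and no reset: what is moved stays moved. The work goes in short steps, Python scripts to look and compute and a tool call to move; the robot and the scene stay as the last step left them, time stands still between calls to the robot, and variables do not carry over. Pictures are saved under pics/ and viewed, at most 10 in all, crops included, and the job is handed in when it is done.

Besides the shell and the picture viewer there is one more tool, called after "Emit:" in YAML: its name, and indented under it one key for each argument. apply_moves: Moves the arm, as the interface text tells. Its arguments: {"type":"object","properties":{"rows":{"type":"array","items":{"type":"array","items":{"type":"number"}}},"claw":{"type":"number"},"newtons":{"type":"number"}},"required":["rows"]}

```bash
mkdir -p pics
cat > h.py <<'E'
import numpy as np, cv2
from scipy.spatial.transform import Rotation as R
from bench import r
def att(p):
    a=np.array(p["attitude"],float)
    return a if a.shape==(3,3) else R.from_rotvec(a).as_matrix() if a.size==3 else R.from_quat(a).as_matrix()
def ray(p,px,fish=False):
    K=np.array(p["intrinsics"]); u=(px[0]-K[0,2])/K[0,0]; v=(px[1]-K[1,2])/K[1,1]
    if fish:
        t=np.hypot(u,v); s=np.sinc(t/np.pi); d=np.array([u*s,v*s,np.cos(t)])
    else: d=np.array([u,v,1.])
    return att(p)@np.array([d[0],-d[1],-d[2]])
def at(p,px,z,fish=False):
    d=ray(p,px,fish); e=np.array(p["eye"]); return e+d*(z-e[2])/d[2]
E
python3 - <<'E'
from h import *
o=r.get_obs(); print({k:np.round(v,3).tolist() for k,v in o.items()})
ims=[]
for n in ("scene","side","wrist"):
    p=r.grab_frame(n); print(n,p["shot"],np.round(p["intrinsics"],1).tolist(),np.round(p["eye"],3),np.shape(p["attitude"]),np.round(p["attitude"],3).tolist())
    cv2.imwrite(f"pics/{n}0.png",p["pixels"][:,:,::-1])
    for t,z in (("gauge",0),("carriage_mid",.031),("pad_top",.046),("red_stop",0),("white_stop",0),("tamper",0),("weight",0)):
        l=r.landmark_of(p,t)
        for d in l[:2]: print(t,round(d["conf"],2),np.round(d["point"]),np.round(at(p,d["point"],z,n=="wrist"),3))
E
```

```text
{'clock': 0.0, 'joints': [-0.108, 0.478, 0.022, 1.556, -0.012, 1.109, -0.083], 'qvel': [0.001, 0.0, 0.001, 0.001, 0.0, 0.001, 0.001], 'tau': [-0.001, -59.644, 1.608, -28.119, 0.012, 0.009, 0.0], 'tcp_pos': [0.674, -0.0, 0.23], 'orientation': [-2.221, -2.221, 0.002], 'contact_force': [-0.253, 0.008, -1.227], 'moment': [0.051, -0.018, -0.011], 'gripper_force': 0.0, 'grip_width': 0.085}
scene 1 [[544.5, 0.0, 279.9], [0.0, 544.5, 217.1], [0.0, 0.0, 1.0]] [ 1.398 -0.211  1.468] (3,) [0.488, 0.388, 1.324]
gauge 0.97 [259. 255.] [ 0.588 -0.098  0.   ]
carriage_mid 0.76 [266. 248.] [ 0.584 -0.075  0.031]
red_stop 0.69 [207. 250.] [ 0.537 -0.251  0.   ]
red_stop 0.4 [265. 249.] [ 0.57  -0.075  0.   ]
white_stop 0.54 [313. 261.] [0.643 0.061 0.   ]
tamper 0.51 [259. 229.] [ 0.497 -0.08  -0.   ]
weight 0.83 [277. 287.] [ 0.705 -0.064  0.   ]
weight 0.25 [263. 251.] [ 0.576 -0.082  0.   ]
side 2 [[502.0, 0.0, 279.4], [0.0, 502.0, 211.7], [0.0, 0.0, 1.0]] [-0.113  0.713  0.978] (3,) [0.354, -0.969, -2.29]
gauge 0.98 [267. 198.] [ 0.597 -0.086  0.   ]
carriage_mid 0.71 [384. 200.] [ 0.32  -0.262  0.031]
pad_top 0.65 [266. 190.] [ 0.588 -0.074  0.046]
red_stop 0.68 [313. 178.] [ 0.549 -0.244  0.   ]
tamper 0.55 [291. 220.] [ 0.49  -0.061  0.   ]
wrist 3 [[325.2, 0.0, 279.0], [0.0, 325.2, 210.4], [0.0, 0.0, 1.0]] [0.675 0.072 0.374] (3,) [-0.288, 0.0, -0.0]
gauge 0.64 [210. 256.] [ 0.586 -0.099 -0.   ]
carriage_mid 0.59 [212. 249.] [ 0.597 -0.076  0.031]
pad_top 0.75 [209. 255.] [ 0.596 -0.077  0.046]
red_stop 0.63 [194. 345.] [ 0.546 -0.25   0.   ]
white_stop 0.64 [243. 119.] [0.633 0.07  0.   ]
tamper 0.97 [142. 239.] [ 0.495 -0.077  0.   ]
weight 0.57 [308. 226.] [ 0.71  -0.058  0.   ]
```

View pics/wrist0.png

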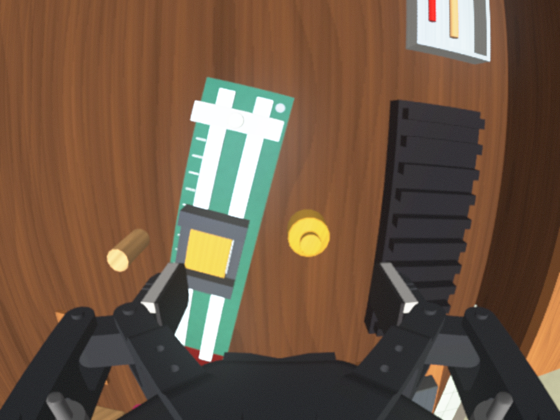

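View pics/scene0.png

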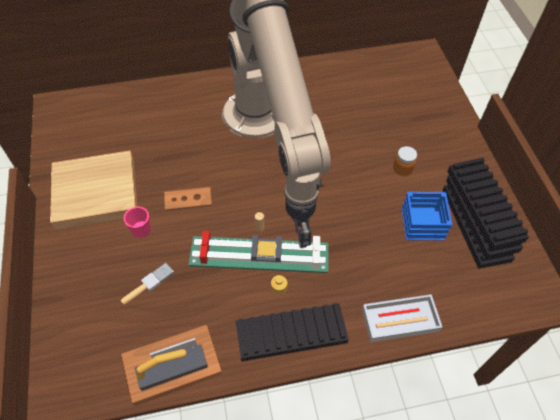

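The wrist view shows the gauge with the brass pad at (209,254), the white stop at (237,119) and the red stop at the lower edge, near (200,355). The scene view agrees: red at the -y end (205,247), tamper at (259,222) and weight at (279,283) beside the gauge. The track is turned about 16° from world y. I'll move above the pad with the fingers shut and aligned to the track.

Emit:
apply_moves:
  rows:
    - [-0.15,-0.16,0.1,0,0,0.09]
    - [-0.304,-0.317,0.2,0,0,0.177]
    - [-0.304,-0.317,0.28,0,0,0.177]
    - [-0.304,-0.317,0.28,0,0,0.177]
    - [-0.304,-0.317,0.28,0,0,0.177]
  claw: 0

```text
clock: 1.82
tcp_pos: [0.5969, -0.0752, 0.1622]
orientation: [2.506, 1.894, 0.002]
contact_force: [-0.4, -0.4, 0.3]
grip_width: 0.0001
gripper_force: 0.0
```

Run:
```python
from h import *
o=r.get_obs(); print({k:np.round(o[k],3).tolist() for k in("clock","tcp_pos","orientation","contact_force","grip_width")})
print(np.round(R.from_rotvec(o["orientation"]).as_matrix(),3))
for n in ("wrist","side","scene"):
    p=r.grab_frame(n); cv2.imwrite(f"pics/{n}1.png",p["pixels"][:,:,::-1])
    for t,z in (("gauge",0),("carriage_mid",.031),("pad_top",.046),("red_stop",0),("white_stop",0),("tamper",0)):
        for d in r.landmark_of(p,t)[:2]: print(n,t,round(d["conf"],2),np.round(d["point"]),np.round(at(p,d["point"],z,n=="wrist"),3))
    m=r.outline_of(p,"gauge")
    if m:
        c=np.argwhere(m[0]["pixels"])[:,::-1]; q=np.array([at(p,x,0.012,n=="wrist")[:2] for x in c[::7]]); u,s,v=np.linalg.svd(q-q.mean(0)); 
        print("axis",v[0],cv2.minAreaRect((q*1000).astype(np.float32)))
```

```text
{'clock': 1.825, 'tcp_pos': [0.597, -0.075, 0.162], 'orientation': [2.506, 1.894, 0.002], 'contact_force': [-0.396, -0.354, 0.269], 'grip_width': 0.0}
[[ 0.273  0.962  0.002]
 [ 0.962 -0.273  0.   ]
 [ 0.001  0.001 -1.   ]]
wrist gauge 0.75 [278. 219.] [ 0.589 -0.101  0.   ]
wrist carriage_mid 0.74 [282. 200.] [ 0.599 -0.075  0.031]
wrist pad_top 0.88 [280. 208.] [ 0.597 -0.078  0.046]
wrist red_stop 0.66 [278. 346.] [ 0.545 -0.254  0.   ]
wrist white_stop 0.97 [276.  34.] [0.636 0.071 0.   ]
wrist tamper 0.9 [180. 222.] [ 0.492 -0.077  0.   ]
axis [-0.25839276 -0.96603995] ((595.48583984375, -70.404296875), (361.6516418457031, 101.5052719116211), 74.74718475341797)
side gauge 0.67 [271. 197.] [ 0.592 -0.095  0.   ]
side carriage_mid 0.63 [267. 193.] [ 0.59  -0.078  0.031]
side pad_top 0.47 [267. 189.] [ 0.588 -0.078  0.046]
side pad_top 0.18 [121. 319.] [0.559 0.452 0.046]
side red_stop 0.95 [314. 174.] [ 0.557 -0.257  0.   ]
side red_stop 0.46 [237. 187.] [ 0.698 -0.066  0.   ]
side white_stop 0.57 [218. 221.] [ 0.642  0.069 -0.   ]
side tamper 0.47 [290. 216.] [ 0.501 -0.073  0.   ]
axis [-0.93303416  0.35978779] ((653.3896484375, 52.926429748535156), (36.8100471496582, 136.1321258544922), 65.2509765625)
scene gauge 0.67 [259. 256.] [ 0.589 -0.099  0.   ]
scene carriage_mid 0.95 [264. 248.] [ 0.586 -0.08   0.031]
scene pad_top 0.5 [270. 248.] [ 0.598 -0.066  0.046]
scene pad_top 0.42 [260. 255.] [ 0.614 -0.097  0.046]
scene red_stop 0.84 [208. 253.] [ 0.548 -0.251  0.   ]
scene white_stop 0.53 [315. 258.] [0.635 0.069 0.   ]
scene white_stop 0.16 [263. 250.] [ 0.573 -0.082 -0.   ]
scene tamper 0.49 [261. 229.] [ 0.497 -0.074  0.   ]
scene tamper 0.37 [144. 285.] [ 0.618 -0.45   0.   ]
axis [-0.25409452 -0.96717939] ((584.8606567382812, -97.42839050292969), (418.6225280761719, 124.82486724853516), 74.24368286132812)
```

View pics/wrist1.png

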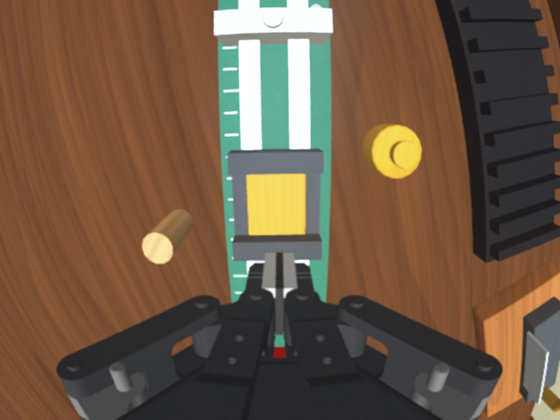

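View pics/side1.png

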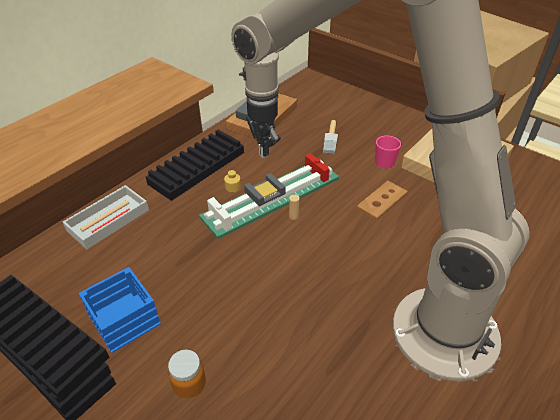

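The wrist view shows the tool aligned with the track, with the pad centre at (277,204) (about 0.595, -0.076), right under the TCP. The side view shows the tool over the gauge, clear of the other things. Next I'll descend into the pocket.

Emit:
apply_moves:
  rows:
    - [-0.02,-0.005,0.2,0,0,0]
    - [-0.02,-0.005,0.36,0,0,0]
    - [-0.02,-0.005,0.42,0,0,0]
    - [-0.02,-0.005,0.445,0,0,0]
    - [-0.02,-0.005,0.445,0,0,0]

```text
clock: 3.65
tcp_pos: [0.594, -0.0805, 0.0509]
orientation: [2.507, 1.892, 0.002]
contact_force: [0.8, 1.1, 0.2]
grip_width: -0.0002
gripper_force: 0.0
```

Emit:
apply_moves:
  rows:
    - [0,0,0.012,0,0,0]
    - [0,0,0.024,0,0,0]
    - [0,0,0.036,0,0,0]
    - [0,0,0.036,0,0,0]
    - [0,0,0.036,0,0,0]

```text
clock: 4.28
tcp_pos: [0.5941, -0.0805, 0.0426]
orientation: [2.507, 1.891, 0.003]
contact_force: [-3.0, 0.4, 9.5]
grip_width: 0.0002
gripper_force: 4.8
```

Emit:
apply_moves:
  rows:
    - [0,0,0.006,0,0,0]
    - [0,0,0.012,0,0,0]
    - [0,0,0.012,0,0,0]

```text
clock: 4.65
tcp_pos: [0.5941, -0.0805, 0.04]
orientation: [2.507, 1.891, 0.003]
contact_force: [-3.7, 0.6, 14.4]
grip_width: -0.0001
gripper_force: 6.9
```

Run:
```python
from h import *
o=r.get_obs(); print({k:np.round(o[k],4).tolist() for k in("clock","tcp_pos","contact_force")})
p=r.grab_frame("wrist"); cv2.imwrite("pics/w2.png",p["pixels"][:,:,::-1])
```

```text
{'clock': 4.65, 'tcp_pos': [0.5941, -0.0805, 0.04], 'contact_force': [-3.6595, 0.5805, 14.3638]}
```

View pics/w2.png

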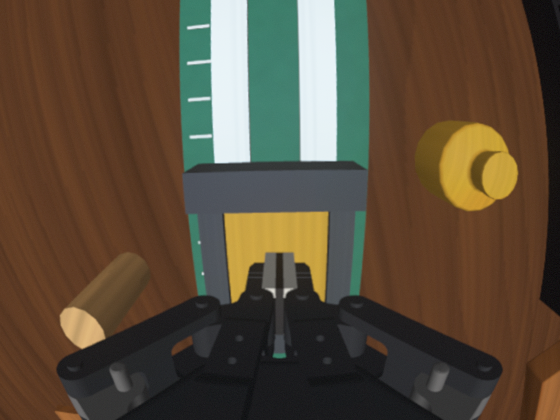

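The fingertips are in the pocket on the pad, between the walls, with the pad fully down at about 14 N. Now I'll slide toward the red stop (-x of the tool).

Emit:
apply_moves:
  rows:
    - [-0.03,0,0,0,0,0]
    - [-0.07,0,0,0,0,0]
    - [-0.11,0,0,0,0,0]
    - [-0.15,0,0,0,0,0]
    - [-0.18,0,0,0,0,0]

```text
clock: 5.32
tcp_pos: [0.5825, -0.1238, 0.0401]
orientation: [2.506, 1.891, 0.005]
contact_force: [-1.5, 2.0, 10.5]
grip_width: 0.0
gripper_force: 5.6
```

Emit:
apply_moves:
  rows:
    - [-0.03,0,0.004,0,0,0]
    - [-0.07,0,0.004,0,0,0]
    - [-0.11,0,0.004,0,0,0]
    - [-0.15,0,0.004,0,0,0]
    - [-0.18,0,0.004,0,0,0]

```text
clock: 5.95
tcp_pos: [0.5709, -0.1675, 0.04]
orientation: [2.505, 1.89, 0.006]
contact_force: [-2.9, 1.9, 17.8]
grip_width: 0.0001
gripper_force: 8.7
```

Run:
```python
from h import *
o=r.get_obs(); print({k:np.round(o[k],4).tolist() for k in("clock","tcp_pos","contact_force")})
for n in ("wrist","scene","side"):
    p=r.grab_frame(n)
    if n!="scene": cv2.imwrite(f"pics/{n}3.png",p["pixels"][:,:,::-1])
    for t,z in (("carriage_mid",.031),("pad_top",.040),("red_stop",0)):
        for d in r.landmark_of(p,t)[:1]: print(n,t,round(d["conf"],2),np.round(d["point"]),np.round(at(p,d["point"],z,n=="wrist"),3))
```

```text
{'clock': 5.95, 'tcp_pos': [0.5709, -0.1675, 0.04], 'contact_force': [-2.8555, 1.8661, 17.7945]}
wrist carriage_mid 0.57 [280. 249.] [ 0.573 -0.161  0.031]
wrist pad_top 0.89 [279. 258.] [ 0.572 -0.162  0.04 ]
wrist red_stop 0.43 [280. 355.] [ 0.546 -0.256  0.   ]
scene carriage_mid 0.65 [233. 249.] [ 0.567 -0.173  0.031]
scene pad_top 0.63 [240. 248.] [ 0.575 -0.152  0.04 ]
scene red_stop 0.69 [208. 250.] [ 0.539 -0.25   0.   ]
side carriage_mid 0.74 [292. 180.] [ 0.57  -0.165  0.031]
side pad_top 0.66 [291. 179.] [ 0.567 -0.158  0.04 ]
side red_stop 0.65 [315. 175.] [ 0.553 -0.258  0.   ]
```

View pics/wrist3.png

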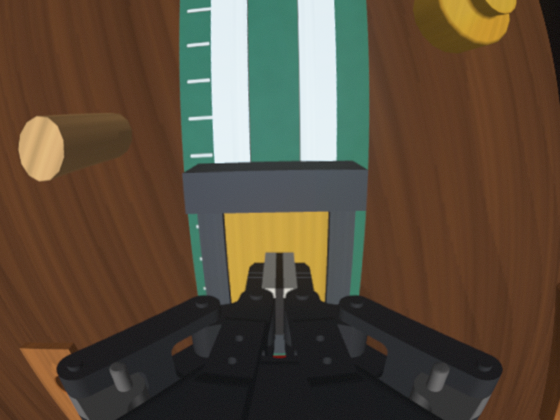

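The carriage travels with the finger: the wrist view is unchanged, with the wall at rows 165-210. About 35–40 mm of travel is left.

Emit:
apply_moves:
  rows:
    - [-0.03,0,0,0,0,0]
    - [-0.06,0,0,0,0,0]
    - [-0.09,0,0,0,0,0]
    - [-0.12,0,0,0,0,0]
    - [-0.14,0,0,0,0,0]

```text
clock: 7.18
tcp_pos: [0.5618, -0.2015, 0.04]
orientation: [2.504, 1.889, 0.007]
contact_force: [0.3, 1.6, 16.9]
grip_width: -0.0
gripper_force: 7.9
```

Emit:
apply_moves:
  rows:
    - [-0.015,0,0,0,0,0]
    - [-0.03,0,0,0,0,0]
    - [-0.04,0,0,0,0,0]
    - [-0.04,0,0,0,0,0]

```text
clock: 7.68
tcp_pos: [0.56, -0.2084, 0.04]
orientation: [2.504, 1.892, 0.01]
contact_force: [1.4, 6.0, 15.5]
grip_width: 0.0001
gripper_force: 8.1
```

Emit:
apply_moves:
  rows:
    - [-0.015,0,0,0,0,0]
    - [-0.03,0,0,0,0,0]
    - [-0.04,0,0,0,0,0]
    - [-0.04,0,0,0,0,0]

```text
clock: 8.18
tcp_pos: [0.558, -0.2164, 0.0399]
orientation: [2.503, 1.895, 0.012]
contact_force: [1.8, 9.3, 15.5]
grip_width: -0.0005
gripper_force: 7.7
```

Run:
```python
from h import *
for n in ("wrist","side"):
    p=r.grab_frame(n); 
    cv2.imwrite(f"pics/{n}4.png",p["pixels"][:,:,::-1] if n=="wrist" else cv2.resize(p["pixels"][130:230,240:370,::-1],None,fx=6,fy=6,interpolation=cv2.INTER_CUBIC)[:600,:780])
```

```text
(no output)
```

View pics/wrist4.png

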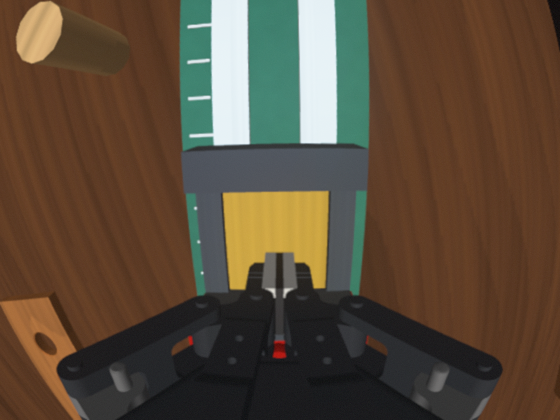

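View pics/side4.png

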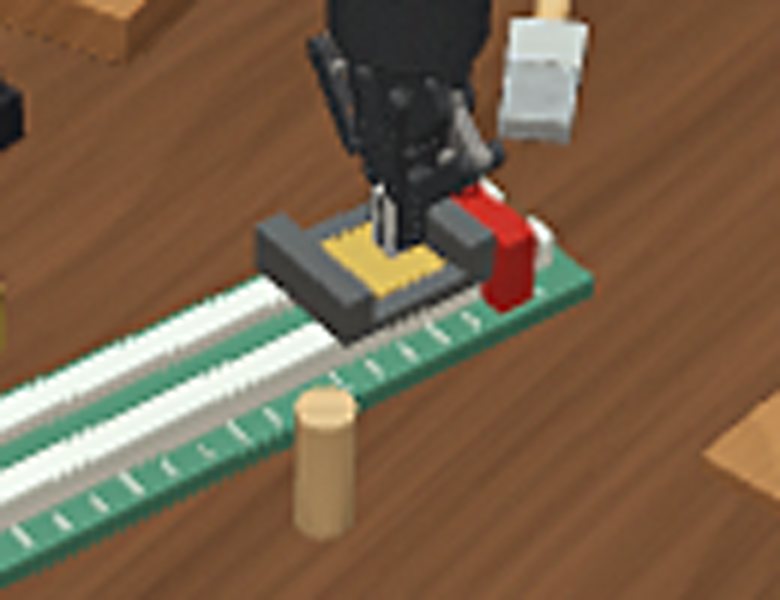

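The side crop shows the carriage's wall flush against the red stop. In the wrist view the finger has slipped within the pocket (wall now at row ~150), and the horizontal force is about 9 N, so the carriage is in contact. Releasing straight up.

Emit:
apply_moves:
  rows:
    - [0,0,-0.04,0,0,0]
    - [0,0,-0.1,0,0,0]
    - [0,0,-0.2,0,0,0]
    - [0,0,-0.32,0,0,0]
    - [0,0,-0.4,0,0,0]

```text
clock: 8.9
tcp_pos: [0.5532, -0.221, 0.1389]
orientation: [2.508, 1.89, 0.0]
contact_force: [-0.0, -0.8, 0.7]
grip_width: 0.0002
gripper_force: 0.0
```

Emit:
apply_moves:
  rows:
    - [0.1,0,-0.05,0,0,0]
    - [0.15,0,-0.05,0,0,0]
    - [0.15,0,-0.05,0,0,0]
    - [0.15,0,-0.05,0,0,0]

```text
clock: 9.4
tcp_pos: [0.5628, -0.1848, 0.1488]
orientation: [-2.508, -1.891, 0.003]
contact_force: [-0.1, 0.2, -0.5]
grip_width: -0.0
gripper_force: 0.0
```

Run:
```python
from h import *
p=r.grab_frame("wrist"); cv2.imwrite("pics/w5.png",p["pixels"][:,:,::-1])
p=r.grab_frame("side"); cv2.imwrite("pics/s5.png",cv2.resize(p["pixels"][130:230,240:370,::-1],None,fx=6,fy=6,interpolation=cv2.INTER_CUBIC))
```

```text
(no output)
```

View pics/s5.png

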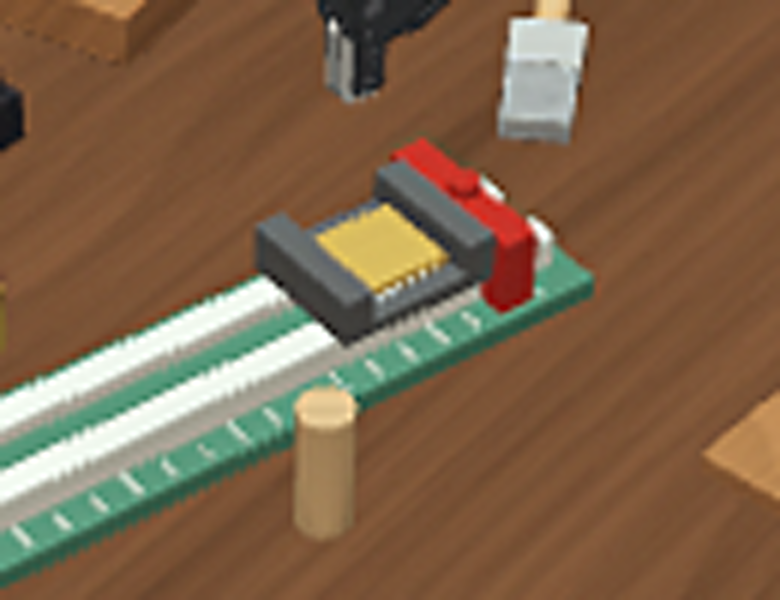

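The crop shows the carriage flush against the red stop (wall/stop edge around (490,250)), the pad up again, the tamper where it stood and the gripper clear.

```bash
python3 -c "
from bench import r
print(r.hand_in())"
```

```text
the job is handed in; nothing more can be done
None
```

The job is handed in: in the last picture the carriage stands against the red stop with its pad sprung up and the gripper clear; the interface returned no verdict.

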